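Fit the grinding disc on the bakery flour mill

ROBOT

A 6-joint arm with a two-finger parallel gripper is mounted at the origin on the work surface. World frame = base frame: x ahead of the robot, y to its left, z up, the work surface at z = 0. Lengths are in mm, angles in rad, forces in N, time in s.
With the tool pointing down it reaches from about 275 to 750 mm from the base axis. Payload 10.2 kg.
Tool frame: the origin (TCP) lies at the very end of the fingers, on their centre line; the grasp point (between the pads) lies 19 mm behind it; z points along the fingers, y is the line along which they close (so a half turn about z gives the same grasp; the last joint's range is limited). The gripper opens to 85 mm and grips with 20 to 120 N. Pads are 22 mm wide; open, the fingers measure 114 mm over their backs; the gripper's body (76 mm by 85 mm) begins 54 mm behind the grasp point. The pads swing forward as they close: fully open they stand 13 mm farther back than shut.
Start: joints at [1.04, 0.313, 1.498, -0, 1.331, -0.223], TCP at [159.068, 500.328, 231.294] pointing down, gripper open.
Joint ranges: [-2.94, 2.94], [-0.97, 2.17], [0.19, 2.56], [-1.23, 4.37], [0.02, 3.11], [-2.88, 2.88]. Speed limits (rad/s): [2.39, 2.39, 3.01, 3.14, 3.14, 3.14].

INTERFACE

Orientations are given as a unit quaternion [w, x, y, z].
In Python, from rig import * gives the robot as it stands. The module is installed in compiled form; this text tells all that it offers.
- The arm moves only by the shell command python3 -m crank 'ROWS' [FORCE]. ROWS is JSON, a list that holds one entry, the list of rows, each a list of 7 numbers: the shift along the tool's x, y, z in units of 25 mm (1.0 is 25 mm), then the turn, a rotation vector about the tool's x, y, z in units of 8 degrees (1.0 is 8 degrees), then the finger opening in mm, from 0 to 85.4. A call has exactly 8 rows; each row shifts and turns the commanded pose from where the row before left it, along the tool's axes as they then stand; what a row does not reach is not made up. A row lasts 1/10 s, in which the tool goes at most 50 mm and 8.59 degrees, less where a joint would pass 70% of its speed; a pose out of reach is approached as far as the arm can. A call is refused whole if a number of a shift passes 1 or a number of a turn 1, either way. A call with a gripper value outside its range is refused whole. The fingers move at their own pace and stop on an object; FORCE is the grip in N (left out, the last holds). Time passes only in rows, so rows that do not move let the fingers close, or fill a call up. It gives the time, the measured TCP pose, the force, the opening and the grip force at its end, in the units of the state.
- sense(): the state, without advancing time (a new reading comes with each control period).
- capture(name): name is "side" or "top"; returns the picture (384x512x3 uint8, blue, green, red); there is no depth.
- camera_model(name): a dict with "fx", "fy", "cx", "cy" (pixels), "k1" (the pictures are not rectified: a ray, as slopes to the right and down, at radius r is drawn at 1 + k1 r^2 times it, then the intrinsics apply), "world_from_camera" (4x4, takes a point from camera to world coordinates). Camera axes: x right, y up, looking along -z (the intrinsics and any distortion apply to the point x, -y, -z); pixel columns grow to the right and rows downward; lengths in mm; the calibration is good to about 2 mm. A picture is of the moment at which its call begins. camera_model takes no time and is no camera call.
- finish_job(): hands the job in; it is judged then, once.
The state is a dict: "time_s": time; "joints": joint angles; "dq": joint speeds; "tau": joint torques, N m; "eef_pos": TCP position; "ee_rot": TCP orientation; "force": force on the tool from outside, world axes, zero at the start; "wrist_torque": the same for the moment, N m; "grip_width": opening from 0.0 (shut) to 1.0 (fully open); "grip_force": force on a finger pad.
Only numpy, scipy, OpenCV 4.12 (cv2) and the standard library are available. Lean on these libraries where they do the work, as an engineer would, in place of code of your own. Each camera call takes 0.05 s, during which the arm holds its last target. There are 200 camera calls.

TASK

Put the flour mill back together: pick the grinding disc off the cork pad by its red grip bar and set it on the mill, bar up, with all three brass drive studs in its holes (feel for them by turning the disc while it rests lightly on the stud tips), flat and fully home on the hub, and let go. Be gentle with stone and studs, do not ram the sprung hub hard against its lower stop, and leave the jar, the brush and the loaf where they are.

Things in the scene. Friction and masses are not known exactly. Their poses are not given: they have to be found in the camera images.
- disc: Loose grey stone grinding disc, 116 mm across, 12 mm thick, 0.29 to 0.43 kg, a red grip bar on the middle of its top face. Origin: centre of the underside; z up towards the bar. Bar: 50 mm long along the disc's x, 22 mm wide along y, from 12 to 48 mm above the underside; grip it across the 22 mm. It starts flat, bar up, on the cork pad.
- disc_hole (a point): Lower mouth, in the underside, of one of the disc's three plain 11 mm through holes, turning with the disc: it lies on the disc's x axis, 35 mm from the centre. The others lie at 120 and 240 degrees on the same circle. Any hole fits any stud.
- pad: Cork pad 150 x 150 x 8 mm, fixed on the table, on which the disc starts; origin at the centre of its underside.
- mill: Fixed wooden flour mill, white top plate, 174 x 174 x 110 mm; origin at the centre of its underside, z up. A hub stands on its top. The turn of the hub's stud pattern is not reported: one stud lies within 40 degrees either side of the mill's own x axis. The hub is braked: it turns only above about 0.6 N m. More than 20 N between disc and mill damages them.
- mill_seat (a point): Centre of the dark hub flange's upper face (flange 96 mm across), 132 mm above the mill's underside, hub at its upper stop; fixed to the mill. The disc's origin lies here when fully home. Three upright brass studs of 8 mm diameter rise 12 mm from the flange, tips bevelled 1.5 mm, on a circle of 35 mm radius, 120 degrees apart.
- mill_tips (a point): Point on the mill's axis level with the stud tips, 12 mm above mill_seat; fixed to the mill. The hub is sprung: it stays up until about 6 N presses on it, then yields 1 mm per 0.6 N, to its lower stop 10 mm down at about 12 N. When the disc, pressed on the tips and turned, meets the studs, the hub jumps up into its holes and the push falls to nothing.
- jar: Closed amber glass jar of grain, 72 mm across and 130 mm high, standing beyond the work; origin at the centre of its underside. Leave alone.
- brush: Flour brush with wooden handle, about 200 mm long, lying on the table beyond the work; origin at its underside. Leave alone.
- loaf: Crusty loaf, 150 x 90 x 90 mm, on the table beyond the work; origin at the centre of its underside. Leave alone.
Not all that is in view belongs to the job. Leave any green or purple look-alike of the mill alone.

How it is judged (in metres and radians):
On the way:
1. the disc is lifted more than 40 mm off the pad (height (world z) of disc above 0.05 m), for 0.1 s.
At the end, for the whole second after the job is handed in: The disc, bar up, sits fully home on the hub flange with its holes over the three studs: underside within 2 mm of the flange's level, centred within 4 mm of the mill's axis, tilted less than 3 degrees, at rest and released (horizontal distance between disc and mill_seat below 0.004 m and z of disc in the frame of mill_seat between -0.003 and 0.002 m and angle between disc's own z axis and vertical below 0.05 rad and linear speed of disc below 0.02 m/s and contact force between the fingers and disc below 0.1 N); the robot touches nothing.
It fails at once if disc and mill are pressed or knocked together with more than 20 N (contact force between disc and mill above 20 N).
It fails at once if the robot strikes the mill with more than 20 N (contact force between any of the arm, the fingers and mill above 20 N).
It fails at once if the jar, brush or loaf is moved more than 30 mm (distance of any of jar, brush, loaf from where it was at the start of the episode above 0.03 m).
It also fails if it takes over 64 s, if anything falls off the work surface, if the arm or the gripper's body presses on something with over 40 N, if the wrist force passes 120 N, or if a joint passes its speed limit or range.

## Working session

There is one attempt and no reset: what is moved stays moved. The work goes in short steps, Python scripts to look and compute and a shell command to move; the robot and the scene stay as the last step left them, time stands still between calls to the robot, and variables do not carry over. Pictures are saved under pics/ and viewed, at most 10 in all, crops included, and the job is handed in when it is done.

```bash
mkdir -p pics
cat > h.py <<'E'
from rig import *
import numpy as np, cv2
from scipy.spatial.transform import Rotation as R
def ray(name,u,v):
    m=camera_model(name); K=np.array([[m['fx'],0,m['cx']],[0,m['fy'],m['cy']],[0,0,1.]])
    p=cv2.undistortPoints(np.array([[[u,v]]],float),K,np.array([m['k1'],0,0,0.]))[0,0]
    T=np.array(m['world_from_camera']); return T[:3,3],T[:3,:3]@np.array([p[0],-p[1],-1.])
def onplane(name,u,v,z):
    o,d=ray(name,u,v); return o+d*(z-o[2])/d[2]
def tool():
    s=sense(); q=s['ee_rot']; return np.array(s['eef_pos']),R.from_quat([q[1],q[2],q[3],q[0]])
E
python3 - <<'E'
from h import *
for n in('side','top'):
    cv2.imwrite(f'pics/{n}0.png',capture(n)); m=camera_model(n); print({k:np.round(v,3).tolist() for k,v in m.items()})
print(sense())
E
```

```text
{'fx': 437.412, 'fy': 437.412, 'cx': 256.706, 'cy': 194.426, 'k1': -0.148, 'world_from_camera': [[0.691, 0.489, -0.533, -214.341], [-0.723, 0.457, -0.518, -575.329], [-0.01, 0.743, 0.669, 986.041], [0.0, 0.0, 0.0, 1.0]]}
{'fx': 434.348, 'fy': 434.348, 'cx': 257.825, 'cy': 189.302, 'k1': 0.018, 'world_from_camera': [[0.013, 0.997, -0.074, 391.529], [-1.0, 0.013, 0.012, 119.131], [0.013, 0.073, 0.997, 1397.79], [0.0, 0.0, 0.0, 1.0]]}
{'time_s': 0.1, 'joints': array([ 1.03962048e+00,  3.13336236e-01,  1.49834082e+00,  1.67116910e-05,
        1.33101414e+00, -2.23390998e-01]), 'dq': array([-0.00016857, -0.00171634, -0.00345177,  0.00070006,  0.00170092,
       -0.00079815]), 'tau': array([ 2.75067541e-03, -4.12900901e+01, -2.60143214e+01, -9.82146162e-05,
        3.04870642e-03, -2.38929567e-05]), 'eef_pos': array([158.93329705, 500.12750177, 230.82952992]), 'ee_rot': array([-2.09894420e-04,  1.53287651e-01,  9.88181458e-01, -5.07650601e-04]), 'force': array([ 0.62810767,  0.03456517, -0.32292399]), 'wrist_torque': array([ 0.01774231, -0.02287081,  0.01633927]), 'grip_force': 0.0, 'grip_width': 1.0008516236310963}
```

View pics/top0.png

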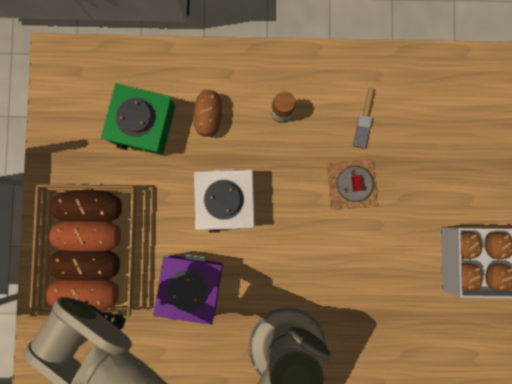

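View pics/side0.png

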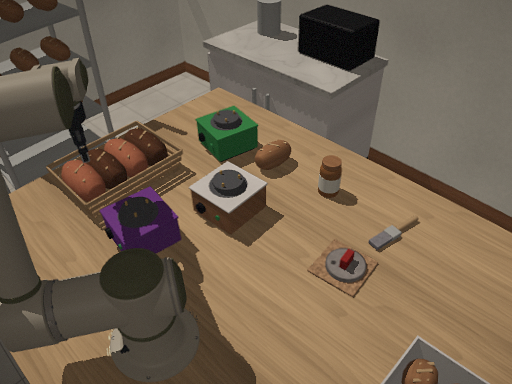

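The top view shows the white mill with its dark hub at about (224,199), and the disc with its red bar on the pad at (357,184). The side view shows the mill hub at (228,183) and the red bar at (347,260).

```bash
cat > meas.py <<'E'
from h import *
t=capture('top'); s=capture('side')
def comp(mask,near,mn=3):
    n,l,st,c=cv2.connectedComponentsWithStats(mask.astype(np.uint8))
    return [(i,st[i,4],c[i]) for i in range(1,n) if st[i,4]>=mn and np.hypot(*(c[i]-near))<40],l
def red(im):
    b,g,r=[im[...,i].astype(int) for i in range(3)]; return (r>90)&(g<50)&(b<60)
for n,im,near,zz in(('top',t,(357,184),56),('side',s,(347,260),56)):
    cs,l=comp(red(im),near,10)
    for i,a,c in cs:
        rr=cv2.minAreaRect(np.argwhere(l==i)[:,::-1].astype(np.float32)); box=cv2.boxPoints(rr)
        P=np.array([onplane(n,*p,zz) for p in box]); print(n,'red',a,c,onplane(n,*c,zz).round(1),'\n',P.round(1)[:,:2].tolist())
# hub flange (dark) and disc (grey) in top
g=cv2.cvtColor(t,cv2.COLOR_BGR2GRAY); hsv=cv2.cvtColor(t,cv2.COLOR_BGR2HSV)
for nm,mask,near,z in(('flange',g<85,(224,199),132),('plate',(g>150)&(hsv[...,1]<60),(224,199),110),('disc',(hsv[...,1]<50)&(g>60)&(g<160),(357,184),20)):
    cs,l=comp(mask,np.array(near),100)
    for i,a,c in cs:
        pts=np.argwhere(l==i)[:,::-1].astype(np.float32); hull=cv2.convexHull(pts)
        e=cv2.fitEllipse(hull) if len(hull)>5 else None; rr=cv2.minAreaRect(pts)
        print(nm,a,c.round(1),'ell',e,onplane('top',*e[0],z).round(1),'rect',[onplane('top',*p,z).round(1)[:2].tolist() for p in cv2.boxPoints(rr)],onplane('top',*rr[0],z).round(1))
cv2.imwrite('pics/crops.png',np.hstack([cv2.resize(t[159:239,184:264],(390,390),interpolation=cv2.INTER_CUBIC),cv2.resize(t[149:219,322:392],(390,390),interpolation=cv2.INTER_CUBIC)]))
E
python3 meas.py
```

```text
top red 134 [356.47761194 182.48507463] [ 515.9 -202.9   56. ] 
 [[537.7, -186.2], [542.0, -213.2], [494.9, -219.7], [490.6, -192.7]]
side red 87 [347.14942529 255.29885057] [ 515.6 -211.8   56. ] 
 [[492.5, -206.1], [540.9, -198.8], [539.5, -217.6], [491.5, -224.4]]
flange 996 [262.7 197.2] ell ((262.9668273925781, 196.78900146484375), (23.05486297607422, 71.72953033447266), 177.40045166015625) [463.2  89.  132. ] rect [[538.3, 120.2], [540.9, 65.0], [385.4, 58.6], [383.0, 113.3]] [461.5  89.3 132. ]
flange 1127 [223.7 199.2] ell ((223.7292938232422, 199.16058349609375), (37.621192932128906, 38.229339599609375), 88.74946594238281) [454.7 203.2 132. ] rect [[419.4, 271.5], [523.3, 239.3], [489.8, 134.5], [386.2, 167.3]] [454.5 203.2 132. ]
plate 2036 [223.1 199.3] ell ((221.66880798339844, 199.9080047607422), (71.82658386230469, 77.22636413574219), 61.332557678222656) [453.5 210.8 110. ] rect [[541.5, 294.7], [544.0, 122.1], [371.7, 119.7], [369.6, 290.6]] [456.3 206.9 110. ]
disc 473 [354.3 183.3] ell ((354.6471862792969, 183.2027130126953), (32.01856994628906, 33.201820373535156), 96.66474151611328) [ 516.8 -205.7   20. ] rect [[516.5, -133.4], [589.8, -205.5], [516.9, -278.7], [444.1, -206.6]] [ 516.7 -206.1   20. ]
```

View pics/crops.png

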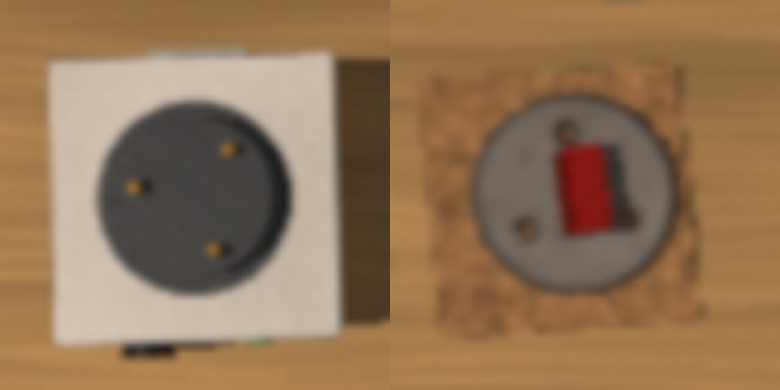

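The left crop shows three brass studs on the hub at (228,149), (134,187) and (213,250), which puts the stud pattern near -38°. The right crop shows the red bar at about 8° yaw, with the +x hole just above it at (567,130). I'll refine both with the two views.

```bash
cat > m2.py <<'E'
from h import *
def circ(P):
    A=np.c_[2*P,np.ones(len(P))]; s=np.linalg.lstsq(A,(P**2).sum(1),rcond=None)[0]; return s[:2],np.sqrt(s[2]+s[0]**2+s[1]**2)
for n,hub,dc,hr,dr in(('top',(224,199),(355,184),24,25),('side',(228,183),(346,264),22,30)):
    im=capture(n); hsv=cv2.cvtColor(im,cv2.COLOR_BGR2HSV); H,S,V=[hsv[...,i].astype(int) for i in range(3)]
    yy,xx=np.mgrid[:384,:512]
    m=(np.hypot(xx-hub[0],yy-hub[1])<hr)&(S>90)&(V>70)&(H>8)&(H<30)
    k,l,st,c=cv2.connectedComponentsWithStats(m.astype(np.uint8)); T=[]
    for i in range(1,k):
        if st[i,4]<2: continue
        w=(l==i)*V; p=np.array([(w*xx).sum(),(w*yy).sum()])/w.sum()
        T.append(onplane(n,*p,142 if n=='top' else 139)[:2]); print(n,'stud',st[i,4],p.round(2),T[-1].round(1))
    T=np.array(T)
    if len(T)==3:
        c3,r=circ(T); print(' centre',c3.round(1),r.round(1),np.degrees(np.arctan2(*(T-c3).T[::-1])).round(1))
    b,g,r_=[im[...,i].astype(int) for i in range(3)]
    d=(np.hypot(xx-dc[0],yy-dc[1])<dr)&(((S<55)&(V>60))|((r_>70)&(S>180)&((H<5)|(H>175))))
    k,l,st,c=cv2.connectedComponentsWithStats(cv2.morphologyEx(d.astype(np.uint8),cv2.MORPH_OPEN,np.ones((2,2),np.uint8))); i=1+np.argmax(st[1:,4])
    hull=cv2.convexHull(np.argwhere(l==i)[:,::-1].astype(np.int32))[:,0]
    P=np.array([onplane(n,*p,20)[:2] for p in hull]); c3,r=circ(P); print(n,'disc',st[i,4],c3.round(1),r.round(1),(np.hypot(*(P-c3).T)-r).round(1))
E
python3 m2.py
```

```text
top stud 10 [230.14 189.02] [483.9 184.6]
top stud 9 [210.94 197.01] [460.  239.6]
top stud 9 [227.26 209.86] [423.5 191.8]
 centre [455.7 205.1] 34.8 [ -36.    83.  -157.7]
top disc 640 [ 513.4 -209.2] 53.9 [ 0.8 -0.  -0.2 -0.5 -0.3 -0.3 -0.5 -0.4  1.1  0.3  0.4 -0.1  0.5  0.1
 -0.6 -0.5 -0.4 -0.6  0.3 -0.1  1. ]
side stud 34 [215.94 166.31] [468.6 264.8]
side stud 29 [238.88 165.39] [520.8 215.4]
side stud 7 [220.58 171.48] [461.1 235.2]
side stud 9 [238.62 175.66] [484.8 180. ]
side stud 8 [222.48 184.26] [423.8 186.5]
side disc 826 [ 512.1 -216.9] 57.9 [-1.3 -0.6 -1.   0.2  0.7  0.6  0.   1.7  0.  -0.6 -0.7 -1.1 -0.8  0.6
  0.8  1.  -1.  -1.3  0.6  1.4  1.   0.2 -0.5]
```

```bash
python3 -m crank '[[[-1,-1,0,0,0,0,85],[-1,-1,0,0,0,0,85],[-1,-1,0,0,0,0,85],[-1,-1,0,0,0,0,85],[-1,-1,0,0,0,0,85],[-1,-1,0,0,0,0,85],[-1,-1,0,0,0,0,85],[-1,-1,0,0,0,0,85]]]' 40; python3 -m crank '[[[-1,-1,0,0,0,0,85],[-1,-1,0,0,0,0,85],[-1,-1,0,0,0,0,85],[-1,-1,0,0,0,0,85],[-1,-1,0,0,0,0,85],[-1,-1,0,0,0,0,85],[-1,-1,0,0,0,0,85],[-1,-1,0,0,0,0,85]]]'; python3 -m crank '[[[-1,-1,0,0,0,0,85],[-1,-1,0,0,0,0,85],[-1,-1,0,0,0,0,85],[-1,-1,0,0,0,0,85],[0,0,0,0,0,-1,85],[0,0,0,0,0,-1,85],[0,0,0,0,0,-1,85],[0,0,0,0,0,0,85]]]'
```

```text
time_s: 1.1
eef_pos: [289.4, 247.8, 231.4]
ee_rot: [0.0, 0.153, 0.988, 0.0]
force: [0.9, 0.1, -0.5]
grip_width: 0.996
grip_force: 0.0
time_s: 1.9
eef_pos: [419.5, -3.5, 231.4]
ee_rot: [0.0, 0.153, 0.988, 0.0]
force: [-0.2, -0.3, 0.4]
grip_width: 0.994
grip_force: 0.0
time_s: 2.7
eef_pos: [484.1, -127.7, 231.2]
ee_rot: [-0.0, -0.056, 0.998, 0.0]
force: [-0.9, -0.2, 0.3]
grip_width: 0.996
grip_force: 0.0
```

```bash
python3 -m crank '[[[0,0,0,0,0,-0.22,85],[-0.2,-0.9,0,0,0,0,85],[-0.2,-0.9,0,0,0,0,85],[-0.2,-0.9,0,0,0,0,85],[-0.17,-0.64,0,0,0,0,85],[0,0,1,0,0,0,85],[0,0,1,0,0,0,85],[0,0,1,0,0,0,85]]]'; python3 -m crank '[[[0,0,1,0,0,0,85],[0,0,1,0,0,0,85],[0,0,0.8,0,0,0,85],[0,0,0,0,0,0,85],[0,0,0,0,0,0,85],[0,0,0,0,0,0,85],[0,0,0,0,0,0,85],[0,0,0,0,0,0,85]]]'
python3 - <<'E'
from h import *
a=capture('side')[200:320,270:430]; b=capture('top')[134:234,305:405]
cv2.imwrite('pics/pre.png',np.hstack([cv2.resize(a,(480,360),interpolation=cv2.INTER_CUBIC),cv2.resize(b,(310,360))]))
E
```

```text
time_s: 3.5
eef_pos: [514.9, -207.6, 155.4]
ee_rot: [0.0, -0.069, 0.998, -0.0]
force: [-0.2, -0.9, 0.3]
grip_width: 0.998
grip_force: 0.0
time_s: 4.3
eef_pos: [515.2, -207.8, 87.0]
ee_rot: [0.001, -0.071, 0.998, -0.0]
force: [-0.5, -0.3, 0.1]
grip_width: 0.994
grip_force: 0.0
```

View pics/pre.png

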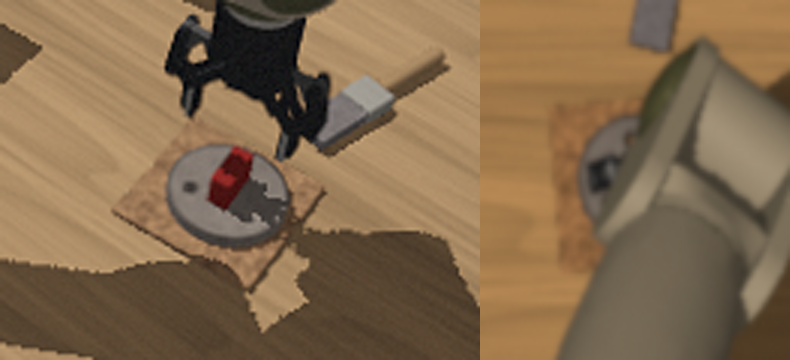

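The fingers, at (190,112) and (288,155) in the side crop, straddle the red bar at (230,178). I'll descend and grip gently.

```bash
python3 -m crank '[[[0,0,0.8,0,0,0,85],[0,0,0.8,0,0,0,85],[0,0,0.5,0,0,0,85],[0,0,0.26,0,0,0,85],[0,0,0,0,0,0,85],[0,0,0,0,0,0,40],[0,0,0,0,0,0,40],[0,0,0,0,0,0,40]]]' 25; python3 -m crank '[[[0,0,0,0,0,0,10],[0,0,0,0,0,0,10],[0,0,0,0,0,0,10],[0,0,0,0,0,0,10],[0,0,0,0,0,0,10],[0,0,0,0,0,0,10],[0,0,0,0,0,0,10],[0,0,0,0,0,0,10]]]' 25; python3 -c "
from h import *
s=sense();print(s['force'],s['wrist_torque'],s['eef_pos'])"
```

```text
time_s: 5.2
eef_pos: [515.2, -207.8, 27.9]
ee_rot: [0.0, -0.071, 0.997, -0.0]
force: [0.5, 0.3, 0.7]
grip_width: 0.508
grip_force: 0.0
time_s: 6.0
eef_pos: [515.4, -208.1, 28.0]
ee_rot: [0.001, -0.071, 0.997, -0.001]
force: [1.2, -2.6, 6.2]
grip_width: 0.252
grip_force: 27.0
[ 1.20034151 -2.64133181  6.22624696] [-0.3483337   0.00586789  0.04276963] [ 515.4391117  -208.1416643    27.95144677]
```

```bash
python3 -m crank '[[[0,0,0,0,0,0,10],[0,0,0,0,0,0,10],[0,0,-0.3,0,0,0,10],[0,0,-0.6,0,0,0,10],[0,0,-1,0,0,0,10],[0,0,-1,0,0,0,10],[0,0,-1,0,0,0,10],[0,0,-1,0,0,0,10]]]' 60; python3 -m crank '[[[0,0,-1,0,0,0,10],[0,0,-1,0,0,0,10],[0,0,-0.8,0,0,0,10],[0,0,0,0,0,0,10],[0,0,0,0,0,0,10],[0,0,0,0,0,0,10],[0,0,0,0,0,0,10],[0,0,0,0,0,0,10]]]'
python3 - <<'E'
from h import *
s=sense();print(s['force'],s['wrist_torque'])
a=capture('side')[60:300,200:500]; b=capture('top')
cv2.imwrite('pics/lift.png',cv2.resize(a,(750,600),interpolation=cv2.INTER_CUBIC))
E
```

```text
time_s: 6.8
eef_pos: [514.2, -206.8, 150.2]
ee_rot: [-0.001, -0.071, 0.997, 0.001]
force: [0.2, 0.1, -4.8]
grip_width: 0.247
grip_force: 59.0
time_s: 7.6
eef_pos: [514.7, -207.4, 219.0]
ee_rot: [-0.001, -0.071, 0.997, 0.0]
force: [-0.8, 0.7, -4.3]
grip_width: 0.247
grip_force: 59.3
[-0.81953904  0.65992576 -4.32594951] [-0.0031209   0.02148755 -0.01810297]
```

View pics/lift.png

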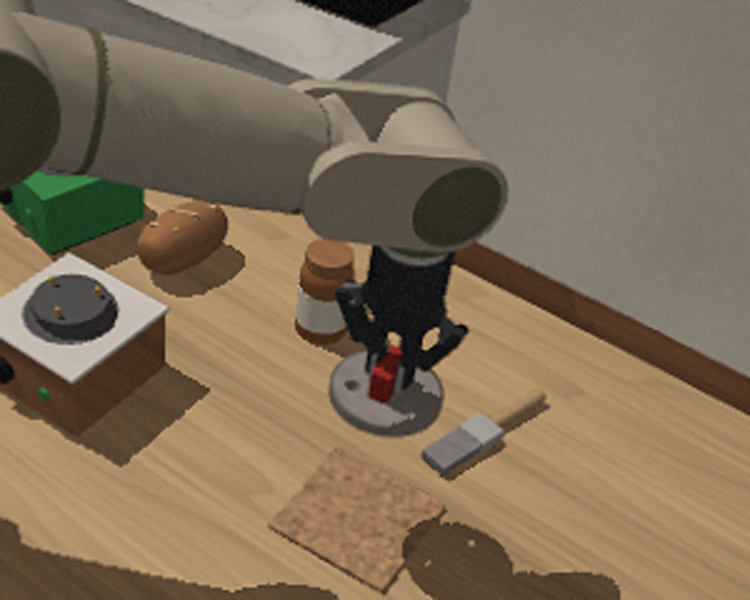

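The disc is level in the grip, off the pad, with the bar at (385,375) in the crop. Now over to the mill.

```bash
python3 -m crank '[[[0,0.5,0,0,0,0,10],[0,1,0,0,0,0,10],[0,1,0,0,0,0,10],[0,1,0,0,0,0,10],[0,1,0,0,0,0,10],[0,1,0,0,0,0,10],[0,1,0,0,0,0,10],[0,1,0,0,0,0,10]]]'; python3 -m crank '[[[0,1,0,0,0,0,10],[0,1,0,0,0,0,10],[0,1,0,0,0,0,10],[0,1,0,0,0,0,10],[0,1,0,0,0,0,10],[0,1,0,0,0,0,10],[0,1,0,0,0,0,10],[0,1,0,0,0,0,10]]]';  python3 -m crank '[[[0,0.7,0,0,0,0,10],[0,0.4,0,0,0,0,10],[0,0.02,0,0,0,0,10],[0,0,0,0,0,0.8,10],[0,0,0,0,0,1,10],[0,0,0,0,0,1,10],[0,0,0,0,0,1,10],[0,0,0,0,0,1,10]]]';  python3 -m crank '[[[0,0,0,0,0,0.83,10],[0,0,0,0,0,0,10],[0,0,0,0,0,0,10],[0,0,0,0,0,0,10],[0,0,0,0,0,0,10],[0,0,0,0,0,0,10],[0,0,0,0,0,0,10],[0,0,0,0,0,0,10]]]'
python3 - <<'E'
from h import *
s=sense();print(s['force'],s['wrist_torque'],s['joints'],s['eef_pos'])
im=capture('side'); cv2.imwrite('pics/full_m.png',im)
a=im[70:230,150:330]
cv2.imwrite('pics/mill1.png',cv2.resize(a,(675,600),interpolation=cv2.INTER_CUBIC))
E
```

```text
time_s: 8.5
eef_pos: [487.8, -20.2, 219.9]
ee_rot: [0.0, -0.071, 0.997, 0.0]
force: [-0.2, 0.7, -4.0]
grip_width: 0.245
grip_force: 59.3
time_s: 9.3
eef_pos: [459.3, 177.6, 219.9]
ee_rot: [0.0, -0.071, 0.997, 0.0]
force: [-0.0, -0.3, -4.5]
grip_width: 0.243
grip_force: 59.3
time_s: 10.1
eef_pos: [456.3, 202.9, 219.8]
ee_rot: [0.0, 0.264, 0.964, -0.0]
force: [0.2, 0.6, -4.4]
grip_width: 0.241
grip_force: 59.4
time_s: 10.9
eef_pos: [456.2, 203.7, 219.8]
ee_rot: [0.0, 0.316, 0.949, -0.0]
force: [0.0, 0.0, -4.2]
grip_width: 0.25
grip_force: 59.4
[ 0.00584158  0.02553675 -4.22640208] [-0.02858183  0.07372295 -0.00889103] [ 1.85115750e-01  2.66539503e-01  1.59039009e+00 -4.46238052e-05
  1.28466695e+00 -7.41684278e-01] [456.22760174 203.7434297  219.79495641]
```

View pics/mill1.png

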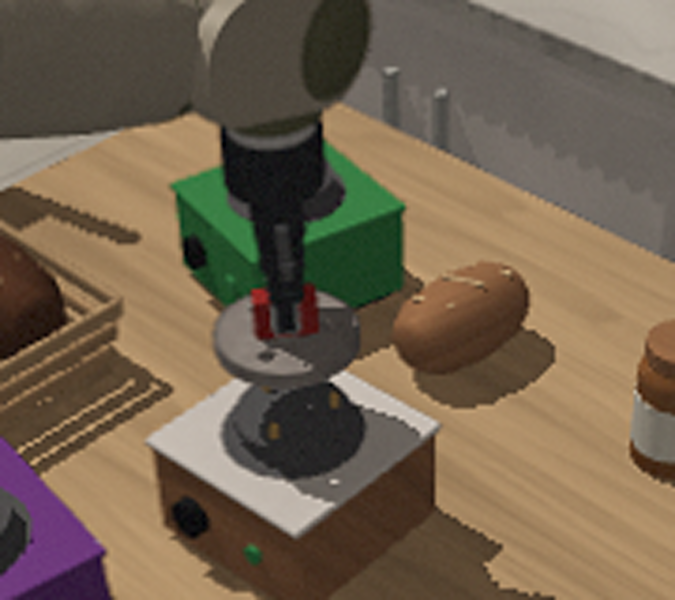

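The side crop shows the disc hovering over the hub at (287,340), with a hole visible at (268,355) and studs at (272,430) and (335,398). I'll measure the offset in this same camera so that calibration bias cancels.

```bash
cat > m3.py <<'E'
from h import *
from scipy.optimize import least_squares
def fit(im,c0,hw,mask,zt,zb,rt,rb):
    # silhouette extent: lower edge from the bottom rim, upper edge from the top rim
    x0,y0=c0; l=np.zeros(mask.shape,np.uint8); l[y0-hw:y0+hw,x0-hw:x0+hw]=mask[y0-hw:y0+hw,x0-hw:x0+hw]
    k,L,st,c=cv2.connectedComponentsWithStats(l); i=1+np.argmax(st[1:,4])
    h=cv2.convexHull(np.argwhere(L==i)[:,::-1].astype(np.int32))[:,0].astype(float); m=h.mean(0)
    v=h-m; h=h+0.5*v/np.linalg.norm(v,axis=1)[:,None]
    up=h[:,1]<m[1]
    def f(p):
        return [min(abs(0),0)+np.hypot(*(onplane('side',*q,zt if u else zb)[:2]-p))-(rt if u else rb) for q,u in zip(h,up)]
    p0=onplane('side',*m,zt)[:2]; s=least_squares(f,p0,loss='soft_l1'); return s.x,np.round(s.fun,1),st[i,4]
if __name__=='__main__':
    im=cv2.imread('pics/full_m.png'); hsv=cv2.cvtColor(im,cv2.COLOR_BGR2HSV); H,S,V=[hsv[...,i].astype(int) for i in range(3)]
    d=((S<50)&(V>55)&(V<170)); d[:155]&=True
    z=tool()[0][2]-20
    print('disc',fit(im,(226,162),21,d,z+12,z,58,58))
    cv2.imwrite('pics/mask.png',cv2.resize((d[70:230,150:330]*255).astype(np.uint8),(540,480)))
    im=cv2.imread('pics/side0.png'); g=cv2.cvtColor(im,cv2.COLOR_BGR2GRAY)
    print('flange',fit(im,(228,184),24,g<100,132,132,48,48))
    for p in([220.58,171.48],[238.62,175.66],[222.48,184.26]): print([onplane('side',*p,z).round(1)[:2].tolist() for z in (138,140)])
E
python3 m3.py
```

```text
disc (array([457.41916237, 201.32242612]), array([-0.4, -2.6, -2.4,  0.8,  2.3, 40.9, 48.4, -1.1, -0.9, -0.7,  0.7,
        1.4,  0.3,  1.5,  0.8,  0.8, -0. ]), np.int32(683))
flange (array([430.42793215, 180.99817982]), array([15.2, 15.4, 13.8, 11.7,  7.2,  5.6,  4.5,  2.1,  1.1,  1.2,  1.1,
        3. ,  3.6,  4.9,  7. , 14. , 25.4, 30.4, 32.6, 28. , 19. , 18.1]), np.int32(806))
[[461.8, 236.2], [460.2, 234.3]]
[[485.6, 180.9], [484.0, 179.1]]
[[424.5, 187.4], [423.0, 185.6]]
```

View pics/mask.png

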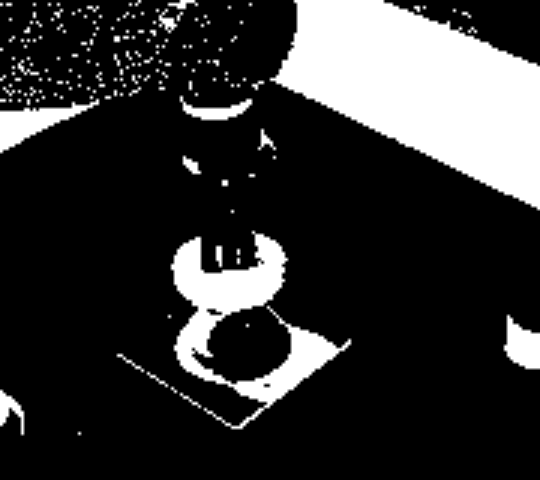

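```bash
python3 -m crank '[[[0.03,0,0.6,0,0,0,10],[0,0,0.6,0,0,0,10],[0,0,0.5,0,0,0,10],[0,0,0.3,0,0,0,10],[0,0,0.06,0,0,0,10],[0,0,0,0,0,0,10],[0,0,0,0,0,0,10],[0,0,0,0,0,0,10]]]'; python3 -m crank '[[[0,0,0.04,0,0,0,10],[0,0,0.04,0,0,0,10],[0,0,0.04,0,0,0,10],[0,0,0.04,0,0,0,10],[0,0,0.04,0,0,0,10],[0,0,0.02,0,0,0,10],[0,0,0,0,0,0,10],[0,0,0,0,0,0,10]]]'; python3 -c "
from h import *
s=sense();print(s['force'],s['wrist_torque'],s['eef_pos'])"
```

```text
time_s: 11.75
eef_pos: [455.9, 204.2, 168.8]
ee_rot: [0.0, 0.317, 0.949, 0.0]
force: [-0.2, 0.4, -4.2]
grip_width: 0.249
grip_force: 59.4
time_s: 12.55
eef_pos: [455.7, 204.2, 162.8]
ee_rot: [0.0, 0.317, 0.949, 0.0]
force: [-0.1, 1.0, -4.8]
grip_width: 0.249
grip_force: 59.4
[-0.14002046  0.9857676  -4.75411723] [-0.04724917  0.00143509 -0.00746209] [455.65628325 204.19015297 162.81269809]
```

```bash
python3 -m crank '[[[0,0,0.03,0,0,0,10],[0,0,0.03,0,0,0,10],[0,0,0.03,0,0,0,10],[0,0,0.03,0,0,0,10],[0,0,0,0,0,0,10],[0,0,0,0,0,0,10],[0,0,0,0,0,0,10],[0,0,0,0,0,0,10]]]'; python3 -c "
from h import *
s=sense();print(s['force'],s['wrist_torque'],s['eef_pos'])"
```

```text
time_s: 13.35
eef_pos: [455.5, 204.1, 159.7]
ee_rot: [-0.0, 0.317, 0.949, -0.0]
force: [-0.3, -1.5, -5.2]
grip_width: 0.245
grip_force: 59.3
[-0.30356997 -1.47178245 -5.1530661 ] [-0.25693968  0.0597545  -0.01308241] [455.5474075  204.12222109 159.66665256]
```

The disc is already about 4 mm below tip level with no push, so the studs are entering. I'll ease towards the side force and keep lowering.

```bash
python3 -m crank '[[[-0.02,-0.025,0,0,0,0,10],[0,0,0,0,0,0,10],[0,0,0.03,0,0,0,10],[0,0,0.03,0,0,0,10],[0,0,0.03,0,0,0,10],[0,0,0.03,0,0,0,10],[0,0,0,0,0,0,10],[0,0,0,0,0,0,10]]]'; python3 -c "
from h import *
s=sense();print(s['force'],s['wrist_torque'],s['eef_pos'])"
```

```text
time_s: 14.15
eef_pos: [455.7, 203.4, 156.8]
ee_rot: [-0.0, 0.317, 0.949, 0.0]
force: [-0.6, 0.3, -4.2]
grip_width: 0.245
grip_force: 59.4
[-0.55645447  0.33927671 -4.22858612] [ 0.02122926 -0.02105589 -0.01929069] [455.65666523 203.39405138 156.77825474]
```

```bash
python3 -m crank '[[[0,0,0.04,0,0,0,10],[0,0,0.04,0,0,0,10],[0,0,0.04,0,0,0,10],[0,0,0.03,0,0,0,10],[0,0,0.02,0,0,0,10],[0,0,0,0,0,0,10],[0,0,0,0,0,0,10],[0,0,0,0,0,0,10]]]'; python3 -c "
from h import *
s=sense();print(s['force'],s['wrist_torque'],s['eef_pos'])"
```

```text
time_s: 14.95
eef_pos: [455.7, 203.4, 152.6]
ee_rot: [0.0, 0.317, 0.949, 0.0]
force: [0.0, 0.2, -4.1]
grip_width: 0.248
grip_force: 59.4
[ 0.04437192  0.21972912 -4.11429982] [ 0.05722286 -0.0209705   0.01609074] [455.67881644 203.38360637 152.57644281]
```

```bash
python3 -m crank '[[[0,0,0.02,0,0,0,10],[0,0,0.02,0,0,0,10],[0,0,0.02,0,0,0,10],[0,0,0,0,0,0,10],[0,0,0,0,0,0,10],[0,0,0,0,0,0,10],[0,0,0,0,0,0,10],[0,0,0,0,0,0,10]]]'; python3 -c "
from h import *
s=sense();print(s['force'],s['wrist_torque'],s['eef_pos'])"
```

```text
time_s: 15.75
eef_pos: [455.7, 203.4, 151.1]
ee_rot: [0.0, 0.317, 0.949, 0.0]
force: [-1.4, -0.3, 3.0]
grip_width: 0.244
grip_force: 60.3
[-1.43147919 -0.28221337  2.98389962] [-0.14416188  0.30511688  0.01005473] [455.74756612 203.41294727 151.13492841]
```

The disc is home on the flange, with about 7 N net push. I'll relieve that, release and retreat.

```bash
python3 -m crank '[[[0,0,-0.02,0,0,0,10],[0,0,0,0,0,0,10],[0,0,0,0,0,0,60],[0,0,0,0,0,0,60],[0,0,0,0,0,0,60],[0,0,0,0,0,0,60],[0,0,0,0,0,0,60],[0,0,0,0,0,0,60]]]' 20; python3 -m crank '[[[0,0,-0.2,0,0,0,60],[0,0,-0.4,0,0,0,60],[0,0,-0.8,0,0,0,60],[0,0,-1,0,0,0,60],[0,0,-1,0,0,0,60],[0,0,-1,0,0,0,60],[0,0,0,0,0,0,60],[0,0,0,0,0,0,60]]]'; 
python3 -m crank '[[[1,-1,-1,0,0,0,60],[1,-1,-1,0,0,0,60],[1,-1,0,0,0,0,60],[1,-1,0,0,0,0,60],[1,-1,0,0,0,0,60],[1,-1,0,0,0,0,60],[0,0,0,0,0,0,60],[0,0,0,0,0,0,60]]]'
python3 - <<'E'
from h import *
a=capture('side')[120:240,160:300]; b=capture('top')[149:249,174:274]
cv2.imwrite('pics/end.png',np.hstack([cv2.resize(a,(420,360),interpolation=cv2.INTER_CUBIC),cv2.resize(b,(360,360),interpolation=cv2.INTER_CUBIC)]))
E
```

```text
time_s: 16.55
eef_pos: [455.7, 203.4, 151.5]
ee_rot: [-0.0, 0.317, 0.949, -0.0]
force: [0.1, 0.3, -0.3]
grip_width: 0.702
grip_force: 0.0
time_s: 17.35
eef_pos: [455.6, 203.4, 262.0]
ee_rot: [0.0, 0.317, 0.949, 0.0]
force: [0.6, -0.2, -0.8]
grip_width: 0.701
grip_force: 0.0
time_s: 18.15
eef_pos: [245.4, 173.5, 311.3]
ee_rot: [0.0, 0.316, 0.949, 0.0]
force: [-0.2, 0.0, 0.5]
grip_width: 0.705
grip_force: 0.0
```

View pics/end.png

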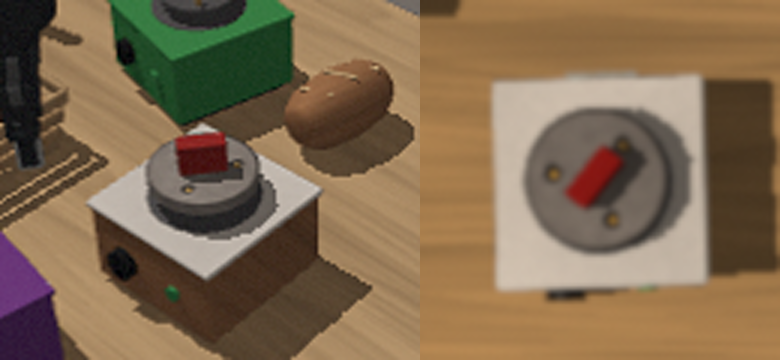

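The disc sits flat on the hub with the bar up. Brass studs show in all three holes, at (553,174), (622,146) and (612,218) in the top crop, and the gripper is clear.

```bash
python3 -c "
from rig import *
print(finish_job())"
```

```text
the job is handed in; nothing more can be done
None
```

The disc is on the mill, bar up and flat on the hub with all three studs in its holes, released and handed in at about 18 s; the studs went in without needing the turning search, and the handover returned no verdict.

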